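Oil a seized brake adjuster with the fullest can

TASK

The adjuster inside this brake drum is seized: first turn the drum until the access hole in its face lines up with the white paint mark on the backing plate. Then heft the three identical small cans in the rack one after another, from left to right, lifting each straight up clear of the rack to feel its weight and putting it back in its well, to find the heaviest (fullest) one. Finish while holding the heaviest can up in the gripper, upright, with the open end of its red straw over the access hole and a few centimetres above it, the other two standing in the rack; tip no can over and do not disturb the bearing that lies on the bench.

Things in the scene. Friction and masses are not known exactly. Their poses are not given: they have to be found in the camera images.
- drum (a joint): Turning of the dark grey brake drum about its upright axis, rad, counter-clockwise seen from above is positive; 0 when the access hole is exactly at the paint mark. It turns freely past any angle with a little friction (about 0.06 N m) and stays where it is left.
- hub_cap (a point): Top centre of the drum's bright hub cap, on the drum's axis, 167 mm above the bench. The cap is a smooth upright cylinder 46 mm across from 24 to 6 mm below this point, with a slightly wider steel neck below; grip it and twist to turn the drum. Four studs 12 mm thick, 49 mm from the axis, end 31 mm below this point. -x of this point's frame points from the hub to the access hole.
- hole (a point): In the dark grey drum's face (160 mm across, 116 mm above the bench): centre of the access hole (dark round hole, 17 mm across, in a bright chamfer), 60 mm from the drum's axis. Moves with the drum. The nearest studs are about 43 mm away.
- mark (a point): White paint mark, 9 mm wide, on the rim of the fixed round backing plate under the drum: this point is 88 mm from the drum's axis, 50 mm above the bench. Its -x axis points straight outward from the drum's axis. The plate is 192 mm across, its rim 36 to 50 mm above the bench, and does not move.
- can_p: One of three closed aerosol cans that look alike (0.1 to 0.37 kg; the fullest is at least 0.1 kg heavier than the others): green sleeve, yellow band, black spray head, bent red straw. Cylinder 48 mm across up to 112 mm above the underside, rounded shoulder to 124 mm, head 20 mm across to 142 mm. Origin: centre of the underside; z up the can; +x the way the straw points.
- can_q: Another of the three cans, shape and frame as can_p, weight different. Its rigid straw, 4 mm thick, leaves the head level 134 mm above the underside and bends down to its open end, 60 mm out from the axis and 105 mm above the underside; so grip cans from above by the sides left and right of the straw, 85 to 108 mm above the underside.
- can_r: Another of the three cans, shape, straw and frame as can_p and can_q, weight different. 48 mm across, 142 mm tall.
- can_p_straw (a point): Open end of the red straw of can_p: at x = 60 mm, z = 105 mm in that can's frame.
- can_q_straw (a point): Open end of the red straw of can_q: at x = 60 mm, z = 105 mm in that can's frame.
- can_r_straw (a point): Open end of the red straw of can_r: at x = 60 mm, z = 105 mm in that can's frame.
- well_left (a point): Centre of the floor of the left well of the plywood rack (left, middle, right as the robot sees them), 5 mm above the bench. The wells are round, 54 mm wide, 25 mm deep, 95 mm apart; the rack, 78 by 281 mm and 32 mm high, does not move. A can stands in each.
- well_middle (a point): Centre of the floor of the middle well of the plywood rack (left, middle, right as the robot sees them), 5 mm above the bench. The wells are round, 54 mm wide, 25 mm deep, 95 mm apart; the rack, 78 by 281 mm and 32 mm high, does not move. A can stands in each.
- well_right (a point): Centre of the floor of the right well of the plywood rack (left, middle, right as the robot sees them), 5 mm above the bench. The wells are round, 54 mm wide, 25 mm deep, 95 mm apart; the rack, 78 by 281 mm and 32 mm high, does not move. A can stands in each.
- rack: Plywood rack with black floor and metal ends, holding the cans: 78 x 281 mm, 32 mm high, does not move. Origin at the centre of its underside, long side along its y. In front of it, between robot and work, stands a fixed black cooler bag 350 mm tall, over x 0.19 to 0.47 m, y -0.15 to 0.17 m: go over or round it.
- bearing: Loose ball bearing lying on the bench, 52 mm across, 15 mm high; a bystander. Origin at the centre of its underside. Far to the right of it grey clothes hang over x 0.41 to 0.53 m, y -0.68 to -0.47 m, from 0.29 m above the bench upward: keep the arm off them when coming from the start pose (pass on the robot's side).

How it is judged:
By the outcome, as a careful person would: the job done as asked, in the order asked, and still so for the second after the job is handed in, while the arm keeps its last pose, push and grip.
It also fails if it takes over 72 s, if anything falls off the work surface, if the arm or the gripper's body presses on something with over 40 N, if the wrist force passes 120 N, or if a joint passes its speed limit or range.

ROBOT

A 7-joint arm with a two-finger parallel gripper is mounted at the origin on a cart in front of the work surface, level with it; the furniture and walls round the work are solid. World frame = base frame: x ahead of the robot, y to its left, z up, the work surface at z = 0. Lengths are in m, angles in rad, forces in N, time in s.
With the tool pointing down it reaches from about 0.4 to 0.9 m from the base axis. Payload 5.5 kg.
Tool frame: the origin (TCP) lies at the very end of the fingers, on their centre line; the grasp point (between the pads) lies 19 mm behind it; z points along the fingers, y is the line along which they close (so a half turn about z gives the same grasp; the last joint's range is limited). The gripper opens to 85 mm and grips with 20 to 120 N. Pads are 22 mm wide; open, the fingers measure 114 mm over their backs; the gripper's body (76 mm by 85 mm) begins 54 mm behind the grasp point. The pads swing forward as they close: fully open they stand 13 mm farther back than shut.
Start: joints at [-0.853, 0.501, -0.427, 1.55, 0.221, 1.138, -0.21], TCP at [0.285, 0.584, 0.231] pointing down, gripper open.
Joint ranges: [-2.88, 2.88], [-0.31, 2.03], [-1.54, 1.56], [0.2, 2.42], [-1.41, 4.55], [0.19, 2.02], [-2.57, 2.57]. Speed limits (rad/s): [2.57, 2.57, 3.14, 3.14, 3.14, 3.14, 3.14].

INTERFACE

Orientations are given as a unit quaternion [w, x, y, z].
In Python, from workcell import * gives the robot as it stands. The module is installed in compiled form; this text tells all that it offers.
- The arm moves only by the tool step_arm, never from a script. Its argument "plan" is one flat list of numbers, 5 for each row, row after row: the closure, from 0 (fully open) to 1 (shut), then the shift along the world's x, y, z scaled (see below), then the turn about the world's z scaled (see below). A call has 1 to 8 rows; each row shifts and turns the commanded pose from where the row before left it; what a row does not reach is not made up. The controller multiplies each number of a shift by 4 cm and each number of a turn by 0.12 rad. A row lasts 1/12 s, in which the tool goes at most 41.7 mm and 7.16 degrees, less where a joint would pass 70% of its speed; a pose out of reach is approached as far as the arm can. A call with a number of a shift or a turn outside -1 to 1 is refused whole. A call with a gripper value outside its range is refused whole. The fingers move at their own pace and stop on an object; "force" is the grip in N (left out, the last holds). Time passes only in rows, so rows that do not move let the fingers close. It gives the time, the measured TCP pose, the force, the opening and the grip force at its end, in the units of the state.
- get_state(): the state, without advancing time (a new reading comes with each control period).
- snapshot(name): name is "scene" or "side" or "wrist"; returns a dict with "color" (420x560x3 uint8, red, green, blue), "z_map" (420x560 float32, m along the optical axis (not along the pixel's ray), 0 where there is no reading), "fx", "fy", "cx", "cy" (pixels), "xyz" and "rotation" of the camera in the world. Camera axes: x right, y up, looking along -z (the intrinsics and any distortion apply to the point x, -y, -z); pixel columns grow to the right and rows downward; lengths in m; the calibration is good to about 2 mm. A picture is of the moment at which its call begins.
- finish_job(): hands the job in; it is judged then, once.
The state is a dict: "time": time; "joint_pos": joint angles; "qd": joint speeds; "tau": joint torques, N m; "tool_pos": TCP position; "tool_rot": TCP orientation; "ft_force": force on the tool from outside, world axes, zero at the start; "wrist_torque": the same for the moment, N m; "grip_width": finger opening in m; "grasp_force": force on a finger pad.
Only numpy, scipy, OpenCV 4.12 (cv2) and the standard library are available. Lean on these libraries where they do the work, as an engineer would, in place of code of your own. Each camera call takes 0.05 s, during which the arm holds its last target. There are 200 camera calls.

## Working session

There is one attempt and no reset: what is moved stays moved. The work goes in short steps, Python scripts to look and compute and a tool call to move; the robot and the scene stay as the last step left them, time stands still between calls to the robot, and variables do not carry over. Pictures are saved under pics/ and viewed, at most 10 in all, crops included, and the job is handed in when it is done.

Besides the shell and the picture viewer there is one more tool, called after "Request:" as name(argument=value, ...) on one line, values as JSON. step_arm: Moves the arm, as the interface text tells. Shifts and turns lie within -1 to 1; 1 stands for 4 cm of shift or 0.12 rad of turn. Its arguments: {"type":"object","properties":{"plan":{"type":"array","items":{"type":"number"}},"force":{"type":"number"}},"required":["plan"]}

```bash
mkdir -p pics; cat > h.py <<'E'
from workcell import *
import numpy as np, cv2
def save(s,n): cv2.imwrite('pics/'+n+'.png',cv2.cvtColor(s['color'],cv2.COLOR_RGB2BGR))
def ray(s,u,v):
    d=np.array([(u-s['cx'])/s['fx'],-(v-s['cy'])/s['fy'],-1.0]); return np.array(s['xyz']),np.array(s['rotation']).reshape(3,3)@d
def plane(s,u,v,z):
    o,d=ray(s,u,v); return o+d*(z-o[2])/d[2]
def depth(s,u,v):
    o,d=ray(s,u,v); return o+d*s['z_map'][int(v),int(u)]
E
python3 - <<'E'
from h import *
import pickle
S={n:snapshot(n) for n in("scene","side")}
pickle.dump(S,open('s0.pkl','wb'))
for n in S:
    save(S[n],n); s=S[n]; print(n,s['fx'],s['cx'],s['cy'],s['xyz'],np.round(s['rotation'],3).tolist(),[k for k in s])
print(get_state())
E
```

```text
scene 523.5892877356602 275.11521246450366 213.9666074614138 [1.38723529 0.42845611 0.53235834] [0.439, 0.276, 0.457, 0.722] ['color', 'z_map', 'fx', 'fy', 'cx', 'cy', 'xyz', 'rotation']
side 387.1483168438881 290.61935461541105 214.7054688472431 [ 0.27345772 -0.67909843  0.41417932] [0.796, 0.565, -0.13, -0.172] ['color', 'z_map', 'fx', 'fy', 'cx', 'cy', 'xyz', 'rotation']
{'time': 0.1, 'joint_pos': array([-0.85281518,  0.50178383, -0.42679521,  1.55133625,  0.22078027,
        1.13831137, -0.2102903 ]), 'qd': array([ 0.0005019 , -0.00353118, -0.00091264, -0.0035045 , -0.00142986,
        0.00382368,  0.00080515]), 'tau': array([-1.19269139e-02, -5.70808160e+01, -5.83837509e+00, -2.81747246e+01,
        1.06730562e-02,  5.53184174e-03, -8.81473710e-06]), 'tool_pos': array([0.28528305, 0.58334973, 0.23034716]), 'tool_rot': array([-2.40304978e-04,  2.25417852e-01,  9.74261767e-01, -8.62522725e-04]), 'ft_force': array([ 0.04778157, -0.32111494,  0.10467686]), 'wrist_torque': array([ 0.01034122, -0.01606952, -0.00460872]), 'grasp_force': 0.0, 'grip_width': 0.08552172697100689}
```

View pics/scene.png

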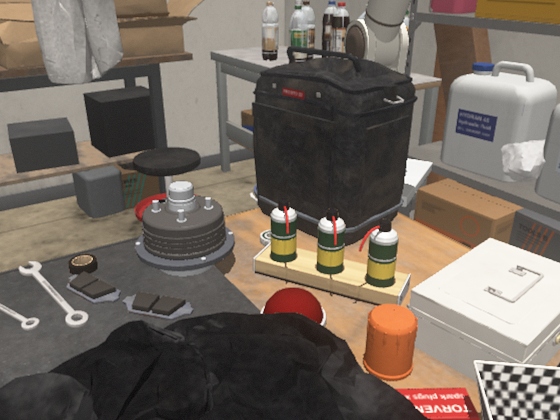

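View pics/side.png

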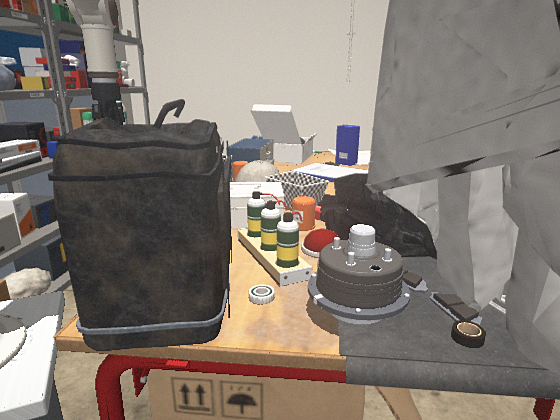

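The scene view shows the drum at about (182,225) and the cans at (284,235), (331,245) and (383,255). The side view shows the hub cap at (362,240), the hole at (376,267), the bearing at (262,293) and the cans at (255..288,240). `rotation` is a quaternion.

```bash
sed -i "s/np.array(s\['rotation'\]).reshape(3,3)@d/Rot.from_quat(np.roll(s['rotation'],-1)).apply(d)/; 2a from scipy.spatial.transform import Rotation as Rot" h.py
python3 - <<'E'
from h import *
import pickle
S=pickle.load(open('s0.pkl','rb'))
a=S['scene']['color'][165:285,125:415]; b=S['side']['color'][180:330,225:425]
a=cv2.resize(a,(780,322),interpolation=cv2.INTER_CUBIC); b=cv2.resize(b,(370,277),interpolation=cv2.INTER_CUBIC)
c=np.zeros((600,780,3),np.uint8); c[:322]=a; c[323:,:370]=b
# right: drum zoom side
d=cv2.resize(S['side']['color'][220:325,300:420],(400,277),interpolation=cv2.INTER_CUBIC); c[323:,380:]=d
cv2.imwrite('pics/c1.png',c[:,:,::-1])
for n,pts in {'scene':[(181,184),(182,215),(284,208),(331,215),(383,228),(83,262)],'side':[(362,228),(376,267),(255,194),(266,203),(288,214),(262,293)]}.items():
    for p in pts: print(n,p,np.round(depth(S[n],*p),3))
# red straws
for n,s in S.items():
    h=cv2.cvtColor(s['color'],cv2.COLOR_RGB2HSV)
    m=cv2.inRange(h,(0,140,90),(8,255,255))|cv2.inRange(h,(172,140,90),(180,255,255))
    k,l,st,ce=cv2.connectedComponentsWithStats(m)
    for i in range(1,k):
        if st[i,4]>8: print(n,'red',st[i],np.round(depth(s,*ce[i]),3))
    m=cv2.inRange(h,(22,120,100),(35,255,255))
    k,l,st,ce=cv2.connectedComponentsWithStats(m)
    for i in range(1,k):
        if st[i,4]>40: print(n,'yel',st[i],np.round(depth(s,*ce[i]),3))
E
```

```text
scene (181, 184) [ 0.67  -0.142  0.167]
scene (182, 215) [ 0.712 -0.113  0.128]
scene (284, 208) [0.626 0.049 0.14 ]
scene (331, 215) [0.616 0.135 0.141]
scene (383, 228) [0.612 0.227 0.135]
scene (83, 262) [ 0.773 -0.319  0.007]
side (362, 228) [ 0.663 -0.149  0.167]
side (376, 267) [ 0.658 -0.205  0.117]
side (255, 194) [0.594 0.218 0.141]
side (266, 203) [0.592 0.137 0.14 ]
side (288, 214) [0.6   0.03  0.145]
side (262, 293) [ 0.519 -0.022  0.001]
scene red [338   3   7   3  20] [-1.127 -0.527  0.366]
scene red [283  88  22  11  71] [ 0.455 -0.016  0.305]
scene red [135 193  31  28 275] [-0.597 -1.399 -0.64 ]
scene red [283 206   6  28  70] [0.646 0.063 0.128]
scene red [332 216   5  30  75] [0.649 0.155 0.13 ]
scene red [359 225  21  26  87] [0.647 0.212 0.134]
scene red [ 265  288   58   35 1265] [0.76  0.136 0.047]
scene red [ 395  388   85   32 1333] [0.846 0.386 0.028]
scene red [423 407   6   4   9] [0.867 0.368 0.029]
scene red [455 407   4   3  10] [0.847 0.403 0.028]
scene yel [271 237  25  18 368] [0.629 0.049 0.064]
scene yel [317 248  27  19 386] [0.627 0.141 0.063]
sc
[... 414 characters left out ...]
0] [0.384 2.293 0.401]
side red [49 83  2  5  9] [0.035 1.731 0.377]
side red [ 53 127   7   9  35] [0.03  1.693 0.151]
side red [ 40 149   5   7  15] [-0.036  1.591  0.062]
side red [ 44 148   4   7  10] [-0.02   1.606  0.066]
side red [272 195  11   8  15] [0.648 0.203 0.124]
side red [314 207   7  13  61] [0.841 0.334 0.019]
side red [292 212  10   9  16] [0.743 0.275 0.046]
side red [304 229  34  23 506] [0.717 0.098 0.042]
side red [  95  354  251   66 3824] [ 0.4    0.261 -0.393]
side red [547 399   8  21  35] [ 0.875 -0.412 -0.089]
side yel [ 21  77  22  13 212] [-0.02   1.562  0.39 ]
side yel [248 219  29  26 317] [0.578 0.128 0.071]
side yel [277 245  21  16 259] [0.593 0.016 0.061]
```

View pics/c1.png

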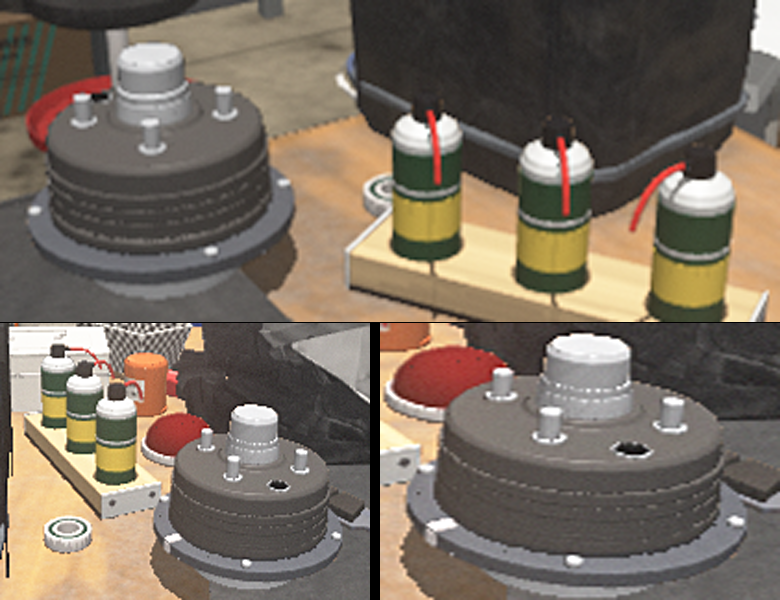

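The mark is the wide white patch at about (318,298) in the side view, and the hole is at (376,268). I'll fit circles next.

```bash
cat >> h.py <<'E'
def cloud(s):
    v,u=np.mgrid[0:420,0:560]; d=np.stack([(u-s['cx'])/s['fx'],-(v-s['cy'])/s['fy'],-np.ones(u.shape)],-1)
    P=Rot.from_quat(np.roll(s['rotation'],-1)).apply((d*s['z_map'][...,None]).reshape(-1,3))+s['xyz']
    return P[s['z_map'].ravel()>0]
def sel(P,c,r,z0,z1): return P[(np.hypot(P[:,0]-c[0],P[:,1]-c[1])<r)&(P[:,2]>z0)&(P[:,2]<z1)]
def circ(Q,R=None,c0=None):
    from scipy.optimize import least_squares
    c0=Q[:,:2].mean(0) if c0 is None else c0
    f=(lambda p:np.hypot(*(Q[:,:2]-p[:2]).T)-R) if R else (lambda p:np.hypot(*(Q[:,:2]-p[:2]).T)-p[2])
    return least_squares(f,list(c0)+([] if R else [.03]),loss='soft_l1',f_scale=.002).x
E
python3 - <<'E'
from h import *
import pickle
S=pickle.load(open('s0.pkl','rb'))
for n,s in S.items():
    P=cloud(s)
    top=sel(P,(.668,-.146),.04,.1645,.172); print(n,'cap top',top[:,:2].min(0),top[:,:2].max(0),np.median(top[:,2]),len(top))
    print(' cap side',circ(sel(P,(.668,-.146),.035,.143,.160),.023,(.668,-.146)), 'drum',circ(sel(P,(.668,-.146),.1,.06,.108),.08,(.668,-.146)),'face z',np.median(sel(P,(.668,-.146),.075,.1,.125)[:,2]))
    for y in(.234,.14,.046):
        q=sel(P,(.6,y),.035,.038,.108); 
        q2=sel(P,(.6,y),.04,.128,.15)
        if len(q)>30: print(' can',circ(q,.024,(.605,y)),len(q),'top z',np.percentile(q2[:,2],97) if len(q2) else 0,'head',circ(sel(P,(.6,y),.02,.125,.139),.010,(.605,y)))
    b=sel(P,(.53,-.03),.05,.004,.025); print(' bearing',np.median(b,0) if len(b) else None)
s=S['side']
print('hole',plane(s,376,267.8,.116),'mark',plane(s,318,298.5,.05))
g=s['color'][255:280,360:392].astype(int).sum(2); v,u=np.where(g<75); print('hole px',u.mean()+360,v.mean()+255,len(u))
h=s['color'][285:312,308:335].astype(int).min(2); v,u=np.where(h>170); print('white',sorted(zip(u+308,v+285)))
# straws: tip points
for n,s in S.items():
    h=cv2.cvtColor(s['color'],cv2.COLOR_RGB2HSV)
    m=cv2.inRange(h,(0,120,70),(8,255,255))|cv2.inRange(h,(172,120,70),(180,255,255))
    k,l,st,ce=cv2.connectedComponentsWithStats(m)
    for i in range(1,k):
        x=np.array([depth(s,u,v) for v,u in zip(*np.where(l==i))])
        x=x[(x[:,2]>.095)&(x[:,2]<.15)&(abs(x[:,0]-.64)<.08)&(x[:,1]>-.02)&(x[:,1]<.3)]
        if len(x)>5: x=x[np.argsort(x[:,2])]; print(n,st[i],'low',np.median(x[:6],0).round(4),'high',np.median(x[-6:],0).round(4))
E
```

```text
scene cap top [ 0.64962976 -0.16522841] [ 0.69235779 -0.12393751] 0.16667176762157285 168
 cap side [ 0.6679992  -0.14529174] drum [ 0.66551666 -0.14721168] face z 0.1159856166053635
 can [0.60158828 0.22710705] 1007 top z 0.14729722499311096 head [0.60368764 0.22913756]
 can [0.60287157 0.13225836] 888 top z 0.14700680851232029 head [0.60533474 0.13545497]
 can [0.60414988 0.03735405] 843 top z 0.1474756222531597 head [0.60618066 0.04112536]
 bearing [ 0.52916774 -0.04575607  0.01455048]
side cap top [ 0.64533982 -0.16583089] [ 0.68450486 -0.12521869] 0.16634208692307745 157
 cap side [ 0.66715658 -0.14446349] drum [ 0.66902044 -0.14182436] face z 0.11527579913130082
 can [0.5989828  0.22725215] 360 top z 0.1457296066976849 head [0.59867115 0.22651209]
 can [0.60057157 0.1321977 ] 448 top z 0.1461929152324792 head [0.59220587 0.11930147]
 can [0.60206332 0.03720833] 636 top z 0.1465968762166 head [0.59350551 0.02453908]
 bearing [ 0.51499254 -0.03651817  0.0140848 ]
hole [ 0.65698837 -0.20561031  0.116     ] mark [ 0.57402439 -0.15754234  0.05      ]
hole px 375.6 268.5 10
white [(n
[... 894 characters left out ...]
(np.int64(320), np.int64(295)), (np.int64(320), np.int64(296)), (np.int64(320), np.int64(297)), (np.int64(321), np.int64(294)), (np.int64(321), np.int64(295)), (np.int64(321), np.int64(296)), (np.int64(321), np.int64(297)), (np.int64(322), np.int64(296)), (np.int64(322), np.int64(297))]
scene [283 206   6  28  75] low [0.6227 0.0516 0.1005] high [0.626  0.052  0.1414]
scene [332 216   5  30  81] low [0.6563 0.1604 0.1113] high [0.6275 0.1455 0.1419]
scene [359 225  21  26 102] low [0.6587 0.2051 0.112 ] high [0.6229 0.2199 0.1418]
side [263 194  24  16  48] low [0.6518 0.16   0.1121] high [0.6271 0.1447 0.1399]
side [292 211  10  10  26] low [0.6495 0.0672 0.1156] high [0.6258 0.0515 0.141 ]
```

Request:
step_arm(plan=[0,0.65,-0.7,0.2,0,0,0.65,-0.7,0.2,0,0,0.65,-0.7,0.2,0,0,0.65,-0.7,0.2,0,0,0.65,-0.7,0.2,0,0,0.65,-0.7,0.2,0,0,0.65,-0.7,0.2,0,0,0.65,-0.7,0.2,0], force=60)

```text
time: 0.77
tool_pos: [0.4943, 0.3581, 0.2954]
tool_rot: [-0.0, 0.225, 0.974, -0.0]
ft_force: [1.0, 1.5, -0.9]
grip_width: 0.0854
grasp_force: 0.0
```

Request:
step_arm(plan=[0,0.65,-0.7,0.2,0,0,0.65,-0.7,0.2,0,0,0.65,-0.7,0.2,0,0,0.65,-0.7,0.2,0,0,0.18,-0.95,0,0,0,0.18,-0.95,0,0,0,0.18,-0.95,0,0,0,0,0,0,0])

```text
time: 1.43
tool_pos: [0.6214, 0.1216, 0.3265]
tool_rot: [0.001, 0.232, 0.973, -0.003]
ft_force: [0.8, -2.6, -1.0]
grip_width: 0.0855
grasp_force: 0.0
```

```bash
python3 - <<'E'
from h import *
s=get_state(); print(s['tool_pos'],s['tool_rot'],s['joint_pos'].round(2),s['ft_force'])
E
```

```text
[0.621404   0.12157351 0.32648033] [ 7.89780289e-04  2.32049458e-01  9.72697515e-01 -3.45972538e-03] [-0.06  0.38 -0.25  1.48  0.1   1.29  0.79] [ 0.78237894 -2.59567317 -1.00047842]
```

Request:
step_arm(plan=[0,0.16,-0.96,0,0.3,0,0.16,-0.96,0,0.3,0,0.16,-0.96,0,0.3,0,0.16,-0.96,0,0.3,0,0.16,-0.96,0,0.3,0,0.16,-0.96,0,0.3,0,0.16,-0.96,0,0.3,0,0,0,0,0])

```text
time: 2.1
tool_pos: [0.6629, -0.1474, 0.3259]
tool_rot: [-0.001, 0.107, 0.994, -0.004]
ft_force: [-1.0, -2.6, -0.0]
grip_width: 0.0852
grasp_force: 0.0
```

Request:
step_arm(plan=[0,0,0,0,0,0,0,0,0,0,0,0,0,0,0])

```text
time: 2.35
tool_pos: [0.6639, -0.1325, 0.327]
tool_rot: [-0.0, 0.1, 0.995, 0.001]
ft_force: [-0.1, 0.8, 1.0]
grip_width: 0.0853
grasp_force: 0.0
```

```bash
python3 - <<'E'
from h import *
import pickle
w=snapshot('wrist'); pickle.dump(w,open('w1.pkl','wb')); save(w,'w1')
s=get_state(); print(s['tool_pos'],s['tool_rot'],s['joint_pos'].round(2),s['ft_force'],w['xyz'])
P=cloud(w)
print('cap',circ(sel(P,(.668,-.146),.035,.143,.160),.023,(.668,-.146)) if len(sel(P,(.668,-.146),.035,.143,.160)) else 0)
t=sel(P,(.668,-.146),.04,.163,.172); print(len(t),t.min(0),t.max(0),t.mean(0))
E
```

```text
[ 0.66399899 -0.1322783   0.32724164] [-1.54102252e-04  9.97120048e-02  9.95016161e-01  5.76586131e-04] [ 0.29  0.46 -0.2   1.36  0.09  1.33  1.46] [0.25630625 0.5167307  0.86472919] [ 0.59769841 -0.11926422  0.4702556 ]
cap [ 0.66918791 -0.14532525]
1537 [ 0.64635676 -0.16687819  0.16301871] [ 0.69048186 -0.12321942  0.16919118] [ 0.66794019 -0.14485801  0.16630346]
```

View pics/w1.png

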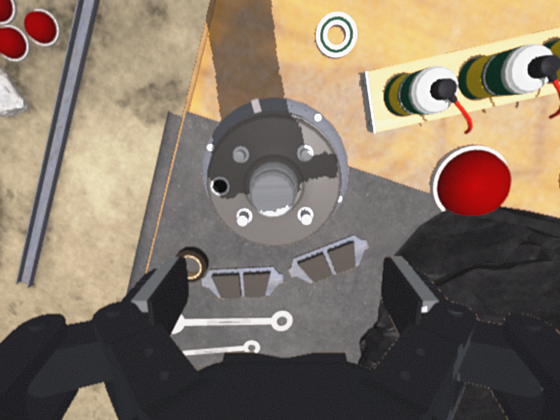

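The wrist view shows the hub cap at about (272,185), the hole at (220,186), the mark at (255,104) and the bearing at (336,34).

```bash
cat >> h.py <<'E'
def blob(s,box,f,ref):
    u0,v0,u1,v1=box; m=f(s['color'][v0:v1,u0:u1].astype(int)).astype(np.uint8)
    k,l,st,ce=cv2.connectedComponentsWithStats(m); i=1+np.argmax(st[1:,4]); return ce[i]+[u0,v0],st[i,4]
E
python3 - <<'E'
from h import *
import pickle
w=pickle.load(open('w1.pkl','rb')); C=np.array([.6677,-.1449])
(h,a),(m,b)=blob(w,(208,174,232,198),lambda c:c.sum(2)<90,0),blob(w,(246,94,266,116),lambda c:c.min(2)>140,0)
H=plane(w,*h,.116)[:2];M=plane(w,*m,.05)[:2]
for n,p,q,x in(('hole',H,h,a),('mark',M,m,b)): d=p-C; print(n,q,x,p,np.hypot(*d),np.degrees(np.arctan2(*d[::-1])))
P=cloud(w); b=sel(P,(.52,-.04),.05,.009,.025); print('bearing',(b.min(0)+b.max(0))/2)
E
```

```text
hole [219.83809524 185.67619048] 105 [ 0.65856005 -0.204171  ] 0.059971580738275646 -98.76630386392105
mark [255.72 105.48] 100 [ 0.58060702 -0.15106258] 0.08731073599445252 -175.9525769339548
bearing [ 0.5151544  -0.03450874  0.01360375]
```

Request:
step_arm(plan=[0,0.09,-0.31,0,0,0,0,0,-0.9,0,0,0,0,-0.9,0,0,0,0,-0.9,0,0,0,0,-0.5,0,0,0,0,0,0,0,0,0,0,0,0,0,0,0,0])

```text
time: 3.07
tool_pos: [0.669, -0.1473, 0.2014]
tool_rot: [0.002, 0.101, 0.995, -0.0]
ft_force: [0.2, 0.5, 0.5]
grip_width: 0.0856
grasp_force: 0.0
```

Request:
step_arm(plan=[0,-0.03,0.05,-0.6,0,0,0,0,-0.6,0,0,0,0,-0.45,0,0,0,0,0,0,0,0,0,0,0,0,0,0,0,0])

```text
time: 3.57
tool_pos: [0.6683, -0.1456, 0.1362]
tool_rot: [0.002, 0.101, 0.995, -0.0]
ft_force: [-0.3, -0.5, -0.3]
grip_width: 0.0854
grasp_force: 0.0
```

Request:
step_arm(plan=[1,0,0,0,0,1,0,0,0,0,1,0,0,0,0,1,0,0,0,0,1,0,0,0,0,1,0,0,0,0,1,0,0,0,0,1,0,0,0,0], force=50)

```text
time: 4.23
tool_pos: [0.6672, -0.1451, 0.1354]
tool_rot: [0.001, 0.101, 0.995, 0.0]
ft_force: [-1.6, 0.5, 7.7]
grip_width: 0.0461
grasp_force: 50.0
```

Request:
step_arm(plan=[1,0,0,0,-0.75,1,0,0,0,-0.75,1,0,0,0,-0.75,1,0,0,0,-0.75,1,0,0,0,-0.75,1,0,0,0,-0.75,1,0,0,0,-0.75,1,0,0,0,-0.75])

```text
time: 4.9
tool_pos: [0.6679, -0.1441, 0.1354]
tool_rot: [0.001, 0.447, 0.895, 0.001]
ft_force: [-1.0, 2.4, 5.2]
grip_width: 0.0463
grasp_force: 50.0
```

Request:
step_arm(plan=[1,0,0,0,-0.75,1,0,0,0,-0.75,1,0,0,0,-0.75,1,0,0,0,-0.75,1,0,0,0,-0.75,1,0,0,0,-0.75,1,0,0,0,-0.7,1,0,0,0,0])

```text
time: 5.57
tool_pos: [0.6689, -0.1437, 0.1354]
tool_rot: [0.002, 0.699, 0.715, 0.002]
ft_force: [3.2, 3.5, 6.1]
grip_width: 0.0456
grasp_force: 50.5
```

Request:
step_arm(plan=[1,0,0,0,0,1,0,0,0,0,1,0,0,0,0])

```text
time: 5.82
tool_pos: [0.6689, -0.1438, 0.1354]
tool_rot: [0.002, 0.697, 0.717, 0.002]
ft_force: [3.4, 4.1, 5.0]
grip_width: 0.0459
grasp_force: 50.5
```

```bash
python3 - <<'E'
from h import *
import pickle
S={n:snapshot(n) for n in('wrist','side')}; pickle.dump(S,open('s2.pkl','wb')); save(S['wrist'],'w2')
r=Rot.from_quat(np.roll(get_state()['tool_rot'],-1)).apply([0,1,0]); print(np.degrees(np.arctan2(r[1],r[0])),get_state()['joint_pos'].round(2))
C=np.array([.6677,-.1449])
w=S['wrist']
# rays of expected places in image
q=Rot.from_quat(np.roll(w['rotation'],-1))
def px(s,p):
    c=Rot.from_quat(np.roll(s['rotation'],-1)).inv().apply(np.array(p)-s['xyz']); return s['cx']+s['fx']*c[0]/-c[2], s['cy']-s['fy']*c[1]/-c[2]
for n,s in S.items(): print(n,[np.round(px(s,(C[0]+r_*np.cos(np.radians(-176)),C[1]+r_*np.sin(np.radians(-176)),z))) for r_,z in((.06,.116),(.088,.05))])
E
```

```text
1.6052307573607212 [ 0.09  0.62  0.13  1.55 -0.09  0.97  0.27]
wrist [array([170., 252.]), array([162., 217.])]
side [array([334., 259.]), array([319., 296.])]
```

View pics/w2.png

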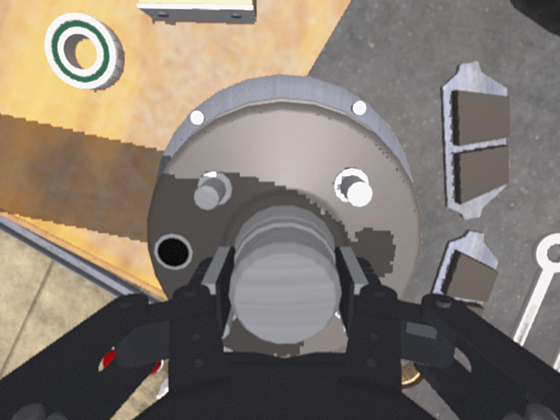

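The hole is now at (173,252), near the expected (170,252). I'll release, rise and verify.

Request:
step_arm(plan=[0,0,0,0,0,0,0,0,0,0,0,0,0,0,0,0,0,0,0,0,0,0,0,0,0,0,0,0,0.5,0,0,0,0,0.9,0,0,0,0,0.9,0])

```text
time: 6.58
tool_pos: [0.6646, -0.1452, 0.2242]
tool_rot: [-0.002, 0.699, 0.716, -0.001]
ft_force: [0.9, -0.1, 0.0]
grip_width: 0.0853
grasp_force: 0.0
```

Request:
step_arm(plan=[0,0,0,0.9,0,0,0,0,0.9,0,0,0,0,0.7,0,0,0,0,0,0,0,0,0,0,0,0,0,0,0,0])

```text
time: 7.08
tool_pos: [0.6657, -0.1453, 0.3245]
tool_rot: [-0.001, 0.699, 0.716, -0.0]
ft_force: [-0.7, -0.8, -0.8]
grip_width: 0.0853
grasp_force: 0.0
```

```bash
python3 - <<'E'
from h import *
import pickle
w=snapshot('wrist'); sd=snapshot('side'); save(w,'w3'); C=np.array([.6677,-.1449])
def px(s,p):
    c=Rot.from_quat(np.roll(s['rotation'],-1)).inv().apply(np.array(p)-s['xyz']); return s['cx']+s['fx']*c[0]/-c[2], s['cy']-s['fy']*c[1]/-c[2]
a=np.radians(-176)
for n,s in(('wrist',w),('side',sd)):
  for nm,r,z,R,f in(('hole',.06,.116,14,lambda c:c.sum(2)<95),('mark',.088,.05,11,lambda c:c.min(2)>140)):
    u,v=px(s,(C[0]+r*np.cos(a),C[1]+r*np.sin(a),z)); 
    try:
      b,k=blob(s,[int(t) for t in(u-R,v-R,u+R,v+R)],f,0); p=plane(s,*b,z)[:2]; d=p-C; print(n,nm,(u,v),b,k,p,np.hypot(*d),np.degrees(np.arctan2(d[1],d[0])))
    except Exception as e: print(n,nm,u,v,e)
P=cloud(w)
t=sel(P,(.668,-.146),.04,.163,.172); print((t.min(0)+t.max(0))/2)
st=get_state();print(st['tool_pos'],st['tool_rot'])
E
```

```text
wrist hole (np.float64(231.51082752173693), np.float64(180.68510526050875)) [232.90243902 180.08130081] 123 [ 0.60939137 -0.14837184] 0.05841190296378304 -176.59248744796506
wrist mark (np.float64(218.10849794703432), np.float64(171.5908638030592)) [216.13333333 171.8       ] 45 [ 0.57734137 -0.15137487] 0.09059031543207044 -175.90133378821375
side hole 333.803903084886 259.4855245299996 attempt to get argmax of an empty sequence
side mark (np.float64(319.1393287999673), np.float64(296.0293991077029)) [317.07894737 297.92105263] 38 [ 0.57345705 -0.15517974] 0.09480193587084888 -173.7749565262404
[ 0.66952098 -0.14464808  0.16598818]
[ 0.66526697 -0.14508123  0.32319614] [-0.00145412  0.69853599  0.71557274 -0.00100978]
```

View pics/w3.png

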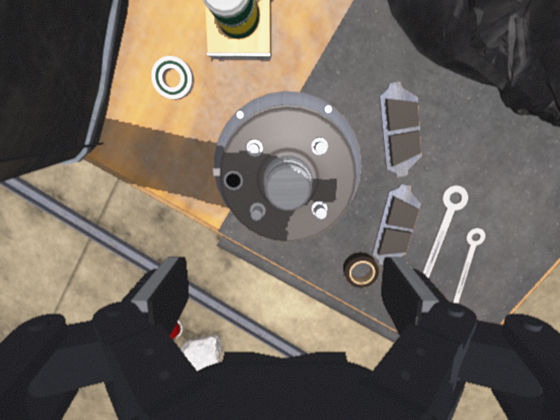

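The hole at (233,180) and the mark at (216,172) are aligned within about 1°. Next is the left can.

Request:
step_arm(plan=[0,-0.16,0.93,0,0.97,0,-0.16,0.93,0,0.97,0,-0.16,0.93,0,0.97,0,-0.16,0.93,0,0.97,0,-0.16,0.93,0,0.97,0,-0.16,0.93,0,0.97,0,-0.16,0.93,0,0.97,0,-0.16,0.93,0,0.97])

```text
time: 7.85
tool_pos: [0.6137, 0.1538, 0.3236]
tool_rot: [-0.001, 0.3, 0.954, -0.001]
ft_force: [0.1, 0.8, 0.8]
grip_width: 0.085
grasp_force: 0.0
```

Request:
step_arm(plan=[0,-0.16,0.93,0,0.97,0,-0.16,0.93,0,0.97,0,0,0,0,0,0,0,0,0,0,0,0,0,0,0])

```text
time: 8.27
tool_pos: [0.6019, 0.2261, 0.3237]
tool_rot: [-0.001, 0.19, 0.982, -0.001]
ft_force: [0.3, -0.4, 0.8]
grip_width: 0.0855
grasp_force: 0.0
```

```bash
cat >> h.py <<'E'
def yaw():
    r=Rot.from_quat(np.roll(get_state()['tool_rot'],-1)).apply([0,1,0]); return np.degrees(np.arctan2(r[1],r[0]))%180
CANS=[(.6003,.2272),(.6017,.1322),(.603,.0373)]
def px(s,p):
    c=Rot.from_quat(np.roll(s['rotation'],-1)).inv().apply(np.array(p)-s['xyz']); return s['cx']+s['fx']*c[0]/-c[2], s['cy']-s['fy']*c[1]/-c[2]
def look():
    w=snapshot('wrist'); P=cloud(w); st=get_state(); print(st['tool_pos'].round(4),'yaw',yaw().round(1),'j7',st['joint_pos'][6].round(2))
    v,u=np.mgrid[0:420,0:560]; rgb=w['color'].reshape(-1,3).astype(int)[w['z_map'].ravel()>0]
    red=(rgb[:,0]>100)&(rgb[:,1]<.45*rgb[:,0])&(rgb[:,2]<.45*rgb[:,0])
    for c in CANS:
        h=sel(P,c,.02,.136,.16); R=sel(P[red],c,.075,.10,.15)
        if len(h)<20: continue
        hc=(h.min(0)+h.max(0))/2; k=sel(P,c,.035,.05,.108); r=R[np.hypot(*(R[:,:2]-c).T)>.03]
        d=r[:,:2]-c; print('head',hc.round(4),h[:,2].max().round(3),'body',circ(k,.024,c).round(4) if len(k)>50 else None,'straw',len(r),np.degrees(np.arctan2(np.median(d[:,1]),np.median(d[:,0]))).round(1) if len(r) else None)
    return w
E
python3 - <<'E'
from h import *
w=look(); save(w,'w4')
E
```

```text
[0.6024 0.225  0.324 ] yaw 67.9 j7 0.73
head [0.6052 0.2275 0.1424] 0.149 body [0.6016 0.2273] straw 56 -22.0
head [0.6063 0.1327 0.142 ] 0.148 body [0.603  0.1324] straw 70 27.3
head [0.6073 0.0386 0.1419] 0.148 body [0.6044 0.0375] straw 31 33.2
```

View pics/w4.png

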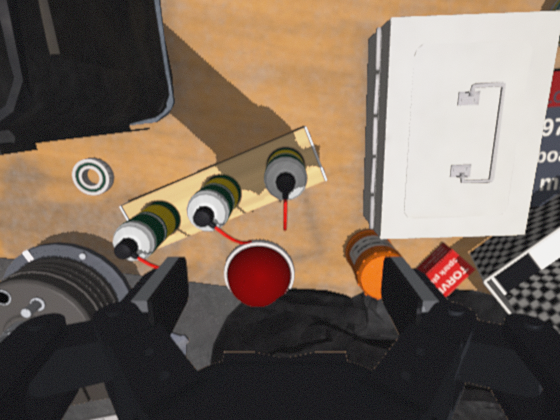

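The picture shows three cans with heads at about (285,185), (203,217) and (126,248), with the gripper aligned to the left one.

Request:
step_arm(plan=[0,0,0.05,-0.9,0,0,0,0,-0.9,0,0,0,0,-0.9,0,0,0,0,-0.8,0,0,0,0,0,0,0,0,0,0,0])

```text
time: 8.82
tool_pos: [0.6015, 0.2262, 0.1835]
tool_rot: [-0.002, 0.192, 0.981, -0.002]
ft_force: [1.0, -0.3, 0.8]
grip_width: 0.0855
grasp_force: 0.0
```

Request:
step_arm(plan=[0,0,0,-0.6,0,0,0,0,-0.6,0,0,0,0,-0.6,0,0,0,0,-0.6,0,0,0,0,0,0,0,0,0,0,0,0,0,0,0,0])

```text
time: 9.4
tool_pos: [0.6046, 0.2292, 0.0924]
tool_rot: [0.002, 0.191, 0.982, 0.001]
ft_force: [0.3, -0.2, 1.6]
grip_width: 0.0856
grasp_force: 0.0
```

Request:
step_arm(plan=[1,0,0,0,0,1,0,0,0,0,1,0,0,0,0,1,0,0,0,0,1,0,0,0,0,1,0,0,0,0,1,0,0,0,0,1,0,0,0,0], force=40)

```text
time: 10.07
tool_pos: [0.6033, 0.2287, 0.0911]
tool_rot: [0.001, 0.19, 0.982, 0.0]
ft_force: [-1.4, -1.1, 5.7]
grip_width: 0.0471
grasp_force: 40.6
```

Request:
step_arm(plan=[0,0,0,0,0,0,0,0,0,0,0,0,0,0,0,0,0,0,0,0,0,0,-0.04,-0.3,0,0,0,0,0,0,0,0,0,0,0])

```text
time: 10.65
tool_pos: [0.6012, 0.2264, 0.0757]
tool_rot: [-0.001, 0.19, 0.982, -0.001]
ft_force: [0.2, 0.9, -0.4]
grip_width: 0.0854
grasp_force: 0.0
```

Request:
step_arm(plan=[1,0,0,0,0,1,0,0,0,0,1,0,0,0,0,1,0,0,0,0,1,0,0,0,0,1,0,0,0,0,1,0,0,0,0,1,0,0,0,0])

```text
time: 11.32
tool_pos: [0.6025, 0.227, 0.0776]
tool_rot: [0.0, 0.19, 0.982, 0.0]
ft_force: [-1.1, -0.0, 2.3]
grip_width: 0.0474
grasp_force: 41.4
```

Request:
step_arm(plan=[1,0,0,0.3,0,1,0,0,0.5,0,1,0,0,0.5,0,1,0,0,0.3,0,1,0,0,0,0,1,0,0,0,0,1,0,0,0,0,1,0,0,0,0])

```text
time: 11.98
tool_pos: [0.6013, 0.2267, 0.1398]
tool_rot: [-0.001, 0.19, 0.982, -0.001]
ft_force: [1.1, -0.1, -0.5]
grip_width: 0.0473
grasp_force: 42.0
```

Request:
step_arm(plan=[1,0,0,0,0,1,0,0,0,0])

```text
time: 12.15
tool_pos: [0.6017, 0.2269, 0.1402]
tool_rot: [-0.001, 0.19, 0.982, -0.0]
ft_force: [0.6, -0.7, -1.4]
grip_width: 0.0475
grasp_force: 42.0
```

```bash
cat >> h.py <<'E'
def weigh():
    F=[]
    for i in range(8): snapshot('wrist'); s=get_state(); F.append(np.r_[s['ft_force'],s['tau'][1],s['tau'][3]])
    print('F',np.mean(F,0).round(2),np.std(F,0).round(2),s['tool_pos'].round(4),'yaw',yaw().round(1),'w',s['grip_width'],'j7',s['joint_pos'][6].round(2))
E
python3 -c "
from h import *
weigh()"
```

```text
F [  0.09  -0.08  -1.34 -59.9  -26.01] [0.42 0.2  0.53 0.03 0.03] [0.6023 0.2271 0.1413] yaw 68.1 w 0.04758671914762095 j7 0.7
```

Request:
step_arm(plan=[1,0,0,-0.4,0,1,0,0,-0.5,0,1,0,0,-0.4,0,1,0,0,-0.3,0,1,0,0,0,0,1,0,0,0,0,1,0,0,0,0])

```text
time: 13.13
tool_pos: [0.6025, 0.2273, 0.0774]
tool_rot: [0.0, 0.19, 0.982, 0.0]
ft_force: [-0.1, -0.1, -1.4]
grip_width: 0.0475
grasp_force: 42.0
```

Request:
step_arm(plan=[0,0,0,0,0,0,0,0,0,0,0,0,0,0,0,0,0,0,0,0,0,0,0,0,0,0,0,0,0.5,0,0,0,0,0.7,0,0,0,0,0.8,0])

```text
time: 13.8
tool_pos: [0.6008, 0.2266, 0.1564]
tool_rot: [-0.002, 0.19, 0.982, -0.001]
ft_force: [0.4, 1.5, 0.4]
grip_width: 0.0855
grasp_force: 0.0
```

Request:
step_arm(plan=[0,0.01,-0.5,0.8,1,0,0.01,-0.9,0,1,0,0.01,-0.9,0,1,0,0,-0.1,0,1,0,0,0,0,1,0,0,0,0,1,0,0,0,0,1,0,0,0,0,0.2])

```text
time: 14.47
tool_pos: [0.6035, 0.1309, 0.1894]
tool_rot: [0.0, -0.24, 0.971, 0.0]
ft_force: [1.2, -0.7, 0.9]
grip_width: 0.0854
grasp_force: 0.0
```

Request:
step_arm(plan=[0,0,0,0,0,0,0,0,0,0,0,0,0,0,0])

```text
time: 14.72
tool_pos: [0.6035, 0.1312, 0.1893]
tool_rot: [-0.0, -0.237, 0.971, -0.0]
ft_force: [0.6, -0.2, -0.3]
grip_width: 0.0852
grasp_force: 0.0
```

```bash
python3 -c "
from h import *
save(look(),'w5')"
```

```text
[0.6035 0.1312 0.1893] yaw 117.5 j7 1.65
head [0.6066 0.1316 0.1423] 0.149 body [0.6033 0.1315] straw 130 25.2
head [0.6076 0.0381 0.1423] 0.148 body [0.6047 0.0368] straw 236 32.4
```

Request:
step_arm(plan=[0,0,0.02,-0.6,0,0,0,0,-0.6,0,0,0,0,-0.6,0,0,0,0,-0.6,0,0,0,0,-0.38,0,0,0,0,0,0,0,0,0,0,0,0,0,0,0,0])

```text
time: 15.43
tool_pos: [0.6043, 0.1324, 0.0792]
tool_rot: [0.001, -0.238, 0.971, 0.0]
ft_force: [-0.0, 0.7, 0.3]
grip_width: 0.0853
grasp_force: 0.0
```

Request:
step_arm(plan=[1,0,0,0,0,1,0,0,0,0,1,0,0,0,0,1,0,0,0,0,1,0,0,0,0,1,0,0,0,0,1,0,0,0,0,1,0,0,0,0])

```text
time: 16.1
tool_pos: [0.6044, 0.1323, 0.0793]
tool_rot: [0.001, -0.238, 0.971, -0.0]
ft_force: [-0.6, 0.1, 5.7]
grip_width: 0.0476
grasp_force: 42.3
```

Request:
step_arm(plan=[1,0,0,0.3,0,1,0,0,0.5,0,1,0,0,0.5,0,1,0,0,0.3,0,1,0,0,0,0,1,0,0,0,0,1,0,0,0,0,1,0,0,0,0])

```text
time: 16.77
tool_pos: [0.6023, 0.1315, 0.1406]
tool_rot: [-0.001, -0.238, 0.971, 0.0]
ft_force: [1.0, -0.0, -3.0]
grip_width: 0.0476
grasp_force: 42.7
```

Request:
step_arm(plan=[1,0,0,0,0,1,0,0,0,0])

```text
time: 16.93
tool_pos: [0.6028, 0.1318, 0.141]
tool_rot: [-0.001, -0.238, 0.971, 0.0]
ft_force: [-1.0, -0.1, -2.3]
grip_width: 0.0474
grasp_force: 42.7
```

```bash
python3 -c "
from h import *
weigh()"
```

```text
F [  0.18   0.21  -3.02 -57.88 -26.06] [0.52 0.5  0.51 0.02 0.03] [0.6035 0.132  0.1421] yaw 117.6 w 0.04766656853547006 j7 1.63
```

Request:
step_arm(plan=[1,0,0,-0.4,0,1,0,0,-0.5,0,1,0,0,-0.4,0,1,0,0,-0.3,0,1,0,0,0,0,1,0,0,0,0,1,0,0,0,0])

```text
time: 17.92
tool_pos: [0.6036, 0.132, 0.0782]
tool_rot: [0.0, -0.238, 0.971, -0.0]
ft_force: [-1.2, -0.4, -3.0]
grip_width: 0.0475
grasp_force: 45.5
```

Request:
step_arm(plan=[0,0,0,0,0,0,0,0,0,0,0,0,0,0,0,0,0,0,0,0,0,0,0,0,0,0,0,0,0.5,0,0,0,0,0.7,0,0,0,0,0.8,0])

```text
time: 18.58
tool_pos: [0.602, 0.1316, 0.1574]
tool_rot: [-0.002, -0.238, 0.971, 0.0]
ft_force: [0.0, -0.1, -0.4]
grip_width: 0.0854
grasp_force: 0.0
```

Request:
step_arm(plan=[0,0.01,-0.5,0.8,0.2,0,0.01,-0.9,0,0.2,0,0.01,-0.9,0,0.2,0,0,-0.1,0,0,0,0,0,0,0,0,0,0,0,0,0,0,0,0,0,0,0,0,0,0])

```text
time: 19.25
tool_pos: [0.6045, 0.0381, 0.19]
tool_rot: [0.0, -0.274, 0.962, 0.001]
ft_force: [0.5, 0.6, -0.2]
grip_width: 0.0854
grasp_force: 0.0
```

```bash
python3 -c "
from h import *
save(look(),'w6')"
```

```text
[0.6045 0.038  0.19  ] yaw 121.9 j7 1.88
head [0.6078 0.0371 0.1425] 0.149 body [0.6047 0.0365] straw 132 31.3
```

Request:
step_arm(plan=[0,0,-0.03,-0.6,0,0,0,0,-0.6,0,0,0,0,-0.6,0,0,0,0,-0.6,0,0,0,0,-0.38,0,0,0,0,0,0,0,0,0,0,0,0,0,0,0,0])

```text
time: 19.97
tool_pos: [0.6055, 0.0357, 0.0799]
tool_rot: [0.001, -0.274, 0.962, 0.0]
ft_force: [-0.4, 0.2, 0.6]
grip_width: 0.0856
grasp_force: 0.0
```

Request:
step_arm(plan=[1,0,0,0,0,1,0,0,0,0,1,0,0,0,0,1,0,0,0,0,1,0,0,0,0,1,0,0,0,0,1,0,0,0,0,1,0,0,0,0])

```text
time: 20.63
tool_pos: [0.6055, 0.0352, 0.0802]
tool_rot: [0.001, -0.273, 0.962, -0.0]
ft_force: [-0.9, 1.4, 6.5]
grip_width: 0.0472
grasp_force: 41.2
```

Request:
step_arm(plan=[1,0,0,0.3,0,1,0,0,0.5,0,1,0,0,0.5,0,1,0,0,0.3,0,1,0,0,0,0,1,0,0,0,0,1,0,0,0,0,1,0,0,0,0])

```text
time: 21.3
tool_pos: [0.6036, 0.0345, 0.1415]
tool_rot: [-0.001, -0.273, 0.962, 0.0]
ft_force: [0.2, -0.3, -1.6]
grip_width: 0.0474
grasp_force: 41.6
```

Request:
step_arm(plan=[1,0,0,0,0,1,0,0,0,0])

```text
time: 21.47
tool_pos: [0.604, 0.0347, 0.1418]
tool_rot: [-0.001, -0.273, 0.962, 0.0]
ft_force: [-0.4, -0.1, -1.8]
grip_width: 0.0476
grasp_force: 41.6
```

```bash
python3 -c "
from h import *
weigh()"
```

```text
F [  0.2   -0.17  -1.2  -55.43 -25.2 ] [0.48 0.38 0.4  0.03 0.03] [0.6047 0.0348 0.1429] yaw 121.7 w 0.04694380232347967 j7 1.86
```

The middle can weighs 3.0 N, against 1.3 N for the left and 1.2 N for the right. I'll return the right can and take the middle one.

Request:
step_arm(plan=[1,0,0,-0.4,0,1,0,0,-0.5,0,1,0,0,-0.4,0,1,0,0,-0.3,0,1,0,0,0,0,1,0,0,0,0,1,0,0,0,0])

```text
time: 22.45
tool_pos: [0.6049, 0.0347, 0.079]
tool_rot: [0.0, -0.273, 0.962, -0.0]
ft_force: [-0.6, 0.3, -1.3]
grip_width: 0.0477
grasp_force: 41.5
```

Request:
step_arm(plan=[0,0,0,0,0,0,0,0,0,0,0,0,0,0,0,0,0,0,0,0,0,0,0,0,0,0,0,0,0.5,0,0,0,0,0.7,0,0,0,0,0.8,0])

```text
time: 23.12
tool_pos: [0.6032, 0.0346, 0.1582]
tool_rot: [-0.002, -0.273, 0.962, 0.001]
ft_force: [0.3, -0.6, -0.8]
grip_width: 0.0855
grasp_force: 0.0
```

Request:
step_arm(plan=[0,-0.01,0.5,0.8,-0.2,0,-0.01,0.9,0,-0.2,0,-0.01,0.9,0,-0.2,0,0,0.1,0,0,0,0,0,0,0,0,0,0,0,0,0,0,0,0,0,0,0,0,0,0])

```text
time: 23.78
tool_pos: [0.6037, 0.1284, 0.1905]
tool_rot: [-0.0, -0.237, 0.972, -0.001]
ft_force: [0.1, 0.6, -0.0]
grip_width: 0.0854
grasp_force: 0.0
```

```bash
python3 -c "
from h import *
save(look(),'w7')"
```

```text
[0.6037 0.1286 0.1905] yaw 117.4 j7 1.65
head [0.6059 0.1313 0.1423] 0.149 body [0.6017 0.1307] straw 115 25.5
head [0.6078 0.036  0.1422] 0.148 body [0.6042 0.0347] straw 216 29.8
```

Request:
step_arm(plan=[0,-0.02,0.07,-0.6,0,0,0,0,-0.6,0,0,0,0,-0.6,0,0,0,0,-0.6,0,0,0,0,-0.4,0,0,0,0,0,0,0,0,0,0,0,0,0,0,0,0])

```text
time: 24.5
tool_pos: [0.6037, 0.1332, 0.0799]
tool_rot: [0.001, -0.238, 0.971, -0.0]
ft_force: [0.3, 0.7, 0.2]
grip_width: 0.0855
grasp_force: 0.0
```

Request:
step_arm(plan=[1,0,0,0,0,1,0,0,0,0,1,0,0,0,0,1,0,0,0,0,1,0,0,0,0,1,0,0,0,0,1,0,0,0,0,1,0,0,0,0], force=50)

```text
time: 25.17
tool_pos: [0.6038, 0.1334, 0.0803]
tool_rot: [0.001, -0.238, 0.971, -0.0]
ft_force: [-0.4, -1.1, 6.2]
grip_width: 0.0474
grasp_force: 51.7
```

Request:
step_arm(plan=[1,0,0,0.3,0,1,0,0,0.6,0,1,0,0,0.8,0,1,0,0,0.9,0,1,0,0,0.9,0,1,0,0,0.9,0,1,0,0,0.6,0,1,0,0,0.3,0])

```text
time: 25.83
tool_pos: [0.6037, 0.1344, 0.2955]
tool_rot: [0.003, -0.239, 0.971, 0.0]
ft_force: [0.8, -0.2, -2.1]
grip_width: 0.0473
grasp_force: 53.2
```

Request:
step_arm(plan=[1,0,0,0,0,1,0,0,0,0,1,0,0,0,0])

```text
time: 26.08
tool_pos: [0.6012, 0.133, 0.2883]
tool_rot: [-0.002, -0.238, 0.971, 0.0]
ft_force: [0.4, -0.9, -3.2]
grip_width: 0.0468
grasp_force: 53.2
```

```bash
cat >> h.py <<'E'
def straw():
    for n in('scene','side','wrist'):
        s=snapshot(n); st=get_state(); T=st['tool_pos']; v,u=np.mgrid[0:420,0:560]; k=s['z_map'].ravel()>0
        P=cloud(s); rgb=s['color'].reshape(-1,3).astype(int)[k]; U=np.stack([u.ravel(),v.ravel()],1)[k]
        red=(rgb[:,0]>80)&(rgb[:,1]<.5*rgb[:,0])&(rgb[:,2]<.5*rgb[:,0])
        d=P-T; m=red&(np.hypot(d[:,0],d[:,1])<.08)&(d[:,2]>.01)&(d[:,2]<.08)
        R,D=P[m],U[m]
        if len(R)<5: print(n,'none',len(R)); continue
        o=np.argsort(R[:,2]); print(n,len(R),'tool',T.round(4),'yaw',yaw().round(1),'low',np.median(R[o[:6]],0).round(4),'minz',R[:,2].min().round(4),'rel',(np.median(R[o[:6]],0)-T).round(4),'far',R[np.argmax(np.hypot(*(R[:,:2]-T[:2]).T))].round(4))
E
python3 -c "
from h import *
straw(); weigh()"
```

```text
scene 81 tool [0.6011 0.133  0.288 ] yaw 117.6 low [0.6185 0.1457 0.3107] minz 0.306 rel [0.0174 0.0127 0.0227] far [0.6547 0.1616 0.3248]
side none 3
wrist 42 tool [0.6016 0.1332 0.2885] yaw 117.6 low [0.6114 0.0987 0.2993] minz 0.299 rel [ 0.0099 -0.0344  0.0108] far [0.6131 0.0969 0.3021]
F [ 2.000e-02 -2.000e-02 -2.840e+00 -5.365e+01 -3.068e+01] [0.47 0.48 0.48 0.1  0.04] [0.6027 0.1336 0.2909] yaw 117.6 w 0.04731705928421079 j7 1.67
```

Request:
step_arm(plan=[1,0,-0.5,0,-0.2,1,0,-0.9,0,-0.2,1,0,-0.95,0,-0.2,1,0,-0.95,0,-0.2,1,0,-0.95,0,0,1,0,-0.95,0,0,1,0,-0.95,0,0,1,0,-0.85,0,0])

```text
time: 27.3
tool_pos: [0.6024, -0.1494, 0.2912]
tool_rot: [0.0, -0.191, 0.982, -0.001]
ft_force: [0.7, -0.4, -3.2]
grip_width: 0.0468
grasp_force: 53.2
```

Request:
step_arm(plan=[1,-0.1,-0.6,0,0,1,-0.3,0,0,0,1,-0.4,0,0,0,1,-0.4,0,0,0,1,0,0,0,0,1,0,0,0,0])

```text
time: 27.8
tool_pos: [0.5543, -0.1708, 0.2913]
tool_rot: [0.0, -0.191, 0.982, -0.0]
ft_force: [0.9, -0.5, -3.4]
grip_width: 0.047
grasp_force: 53.3
```

```bash
python3 -c "
from h import *
straw(); s=snapshot('side'); save(s,'sd2'); print(get_state()['joint_pos'].round(2))"
```

```text
scene 53 tool [ 0.5551 -0.1705  0.2914] yaw 112.1 low [ 0.5756 -0.1748  0.3183] minz 0.3136 rel [ 0.0205 -0.0043  0.0269] far [ 0.6082 -0.1463  0.3228]
side none 0
wrist 10 tool [ 0.5555 -0.1702  0.2912] yaw 112.1 low [ 0.5505 -0.126   0.3469] minz 0.3447 rel [-0.0049  0.0443  0.0557] far [ 0.5508 -0.1239  0.3509]
[ 0.44  0.3  -0.24  1.67  0.08  1.18  2.14]
```

View pics/sd2.png

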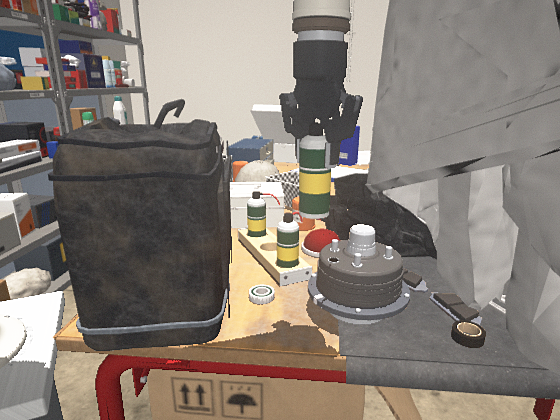

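The side view shows the can held upright at (314,190), clear of the bag. The other two cans stand in the rack, and the bearing is undisturbed at (262,294).

Request:
step_arm(plan=[1,-0.04,0,-0.5,0,1,0,0,-0.7,0,1,0,0,-0.7,0,1,0,0,-0.6,0,1,0,0,-0.4,0,1,0,0,0,0,1,0,0,0,0,1,0,0,0,0])

```text
time: 28.67
tool_pos: [0.5544, -0.1705, 0.176]
tool_rot: [0.001, -0.192, 0.981, -0.0]
ft_force: [0.1, -0.4, -3.5]
grip_width: 0.0477
grasp_force: 53.4
```

Request:
step_arm(plan=[1,0,0,-0.4,0,1,0,0,-0.4,0,1,0,0,-0.3,0,1,0,0,0,0,1,0,0,0,0,1,0,0,0,0,1,0,0,0,0,1,0,0,0,0])

```text
time: 29.33
tool_pos: [0.5539, -0.1707, 0.132]
tool_rot: [0.001, -0.191, 0.982, -0.0]
ft_force: [0.2, -0.2, -3.9]
grip_width: 0.0472
grasp_force: 53.3
```

```bash
python3 -c "
from h import *
straw(); w=snapshot('scene'); save(w,'sc3'); weigh()
P=cloud(w); T=get_state()['tool_pos']; h=sel(P,T[:2],.03,.06,.12); print('can',circ(h,.024,T[:2]),h[:,2].min()); h=sel(P,(.668,-.146),.04,.163,.172); print(h.min(0),h.max(0))
s=snapshot('side'); a=cv2.resize(s['color'][210:330,270:430],(400,300)); b=cv2.resize(w['color'][130:290,110:310],(400,320)); c=np.zeros((320,800,3),np.uint8); c[:300,:400]=a; c[:,400:]=b; cv2.imwrite('pics/f.png',c[:,:,::-1])"
```

```text
scene 52 tool [ 0.5537 -0.1706  0.1318] yaw 112.1 low [ 0.5743 -0.1748  0.1501] minz 0.1442 rel [ 0.0205 -0.0042  0.0183] far [ 0.61   -0.1443  0.164 ]
side none 4
wrist none 0
F [ -0.32  -0.18  -3.29 -54.25 -25.02] [0.39 0.55 0.4  0.02 0.02] [ 0.553  -0.1705  0.1308] yaw 112.1 w 0.047184167407895286 j7 2.1
can [ 0.55075777 -0.17134942] 0.08242569693385893
[ 0.64882043 -0.16544371  0.16309956] [ 0.69230077 -0.12207618  0.16867891]
```

View pics/f.png

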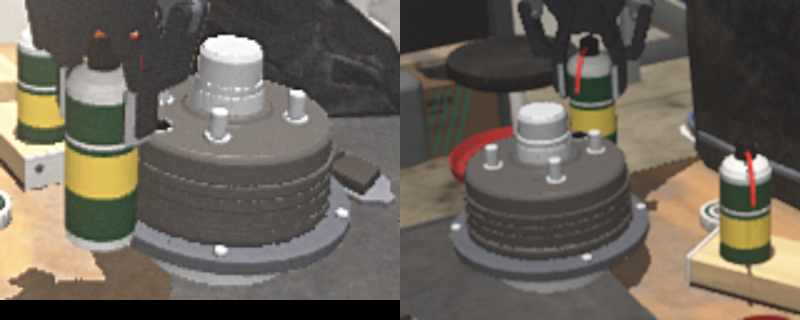

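The can is upright outboard of the drum, with the straw over the hole. I'll trim slightly and then hand in.

Request:
step_arm(plan=[1,-0.02,-0.05,-0.08,0,1,0,0,0,0,1,0,0,0,0,1,0,0,0,0,1,0,0,0,0,1,0,0,0,0,1,0,0,0,0,1,0,0,0,0])

```text
time: 30.65
tool_pos: [0.5524, -0.1724, 0.1278]
tool_rot: [0.0, -0.191, 0.982, -0.0]
ft_force: [-0.3, -0.2, -3.9]
grip_width: 0.0473
grasp_force: 53.4
```

Request:
step_arm(plan=[1,0,0,0,0,1,0,0,0,0,1,0,0,0,0,1,0,0,0,0])

```text
time: 30.98
tool_pos: [0.5523, -0.1724, 0.1277]
tool_rot: [-0.0, -0.191, 0.982, 0.0]
ft_force: [1.1, -0.8, -2.9]
grip_width: 0.0473
grasp_force: 53.4
```

```bash
python3 -c "
from h import *
straw(); weigh(); print(finish_job())"
```

```text
scene 53 tool [ 0.5523 -0.1724  0.1277] yaw 112.1 low [ 0.5734 -0.1766  0.1465] minz 0.1414 rel [ 0.021  -0.0042  0.0188] far [ 0.6088 -0.148   0.1588]
side 7 tool [ 0.5523 -0.1724  0.1277] yaw 112.1 low [ 0.5722 -0.1647  0.1884] minz 0.1878 rel [0.0199 0.0077 0.0607] far [ 0.5562 -0.2054  0.1887]
wrist none 0
F [ 2.000e-02  1.400e-01 -3.100e+00 -5.430e+01 -2.485e+01] [0.5  0.38 0.43 0.   0.  ] [ 0.5523 -0.1725  0.1277] yaw 112.1 w 0.047096248437366296 j7 2.1
the job is handed in; nothing more can be done
None
```

The job is handed in at about 32 s: the drum hole is within about 1° of the mark, and the heaviest can (middle, about 3.0 N against 1.3 N left and 1.2 N right) is held upright with its straw tip about 4 cm above the hole; the other two cans are back in the rack and the bearing was not touched.

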